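# Lay up a pipe clamp round a copper tube

## Robot

A 6-joint arm with a two-finger parallel gripper is mounted at the origin on a cart in front of the work surface, level with it; the furniture and walls round the work are solid. World frame = base frame: x ahead of the robot, y to its left, z up, the work surface at z = 0. Lengths are in m, angles in degrees, forces in N, time in s.
With the tool pointing down it reaches from about 0.25 to 0.725 m from the base axis. Payload 9.7 kg.
Tool frame: the origin (TCP) lies midway between the tips of the shut fingers; the grasp point (between the pads) lies 19 mm behind it; z points along the fingers, y is the line along which they close (so a half turn about z gives the same grasp; the last joint's range is limited). The gripper opens to 85 mm and grips with 20 to 120 N. Pads are 22 mm wide; open, the fingers measure 114 mm over their backs; the gripper's body (76 mm by 85 mm) begins 54 mm behind the grasp point. The pads swing forward as they close: fully open they stand 13 mm farther back than shut.
Start: joints at [68.812, 4.979, 10.078, 95.1, 0, 90], TCP at [0.199, 0.513, 0.231] pointing down, gripper open.
Joint ranges: [-179.16, 179.16], [-48.56, 103.87], [-65.8, 70.77], [-126.05, 130.52], [-82.76, 87.17], [-180, 180]. Speed limits (degrees/s): [127.2, 127.2, 147.25, 180, 180, 180].

## Interface

Orientations are given as [roll, pitch, yaw] about the fixed x, y, z axes, in that order (R = Rz(yaw) Ry(pitch) Rx(roll)).
In Python, from workcell import bot gives the robot as it stands.
- The arm moves only by the shell command python3 -m crank 'ROWS' [FORCE]. ROWS is JSON, a list of rows, each an object with "gripper": the finger opening in mm, from 0 to 85.4; "travel": the shift along the tool's x, y, z in mm, a list of three; "twist": the turn, a rotation vector about the tool's x, y, z in rad, a list of three. In form: [{"gripper": gripper, "travel": [tx, ty, tz], "twist": [rx, ry, rz]}, ...]. A call has 1 to 12 rows; each row shifts and turns the commanded pose from where the row before left it, along the tool's axes as they then stand; what a row does not reach is not made up. A row lasts 1/8 s, in which the tool goes at most 62.5 mm and 10.7 degrees, less where a joint would pass 70% of its speed; a pose out of reach is approached as far as the arm can. A call is refused whole if a number of a shift passes 62.5 or a number of a turn 0.188, either way. A call with a gripper value outside its range is refused whole. The fingers move at their own pace and stop on an object; FORCE is the grip in N (left out, the last holds). Time passes only in rows, so rows that do not move let the fingers close. It gives the time, the measured TCP pose, the force, the opening and the grip force at its end, in the units of the state.
- bot.get_obs(): the state, without advancing time (a new reading comes with each control period).
- bot.camera(name): name is "scene" or "top" or "wrist"; returns the picture (480x640x3 uint8, red, green, blue); there is no depth.
- bot.calibration(name): a dict with "vfov" (degrees; the focal length in pixels is half the picture's height over the tangent of half this angle, whatever the lens; pixels are square), "cx", "cy" (the principal point, pixels), "camera_from_world" (4x4, takes a point from world to camera coordinates). Camera axes: x right, y down, z forward; pixel columns grow to the right and rows downward; lengths in m; the calibration is good to about 2 mm. A picture is of the moment at which its call begins: read the wrist's pose just before it. calibration takes no time and is no camera call; for the wrist camera it gives the pose at the moment of the call.
- bot.job_done(): hands the job in; it is judged then, once.
The state is a dict: "time": time; "q": joint angles; "qd": joint speeds; "joint_efforts": joint torques, N m; "ee_pos": TCP position; "tcp_rot": TCP orientation; "wrist_force": force on the tool from outside, world axes, zero at the start; "torque": the same for the moment, N m; "opening": finger opening in m; "grasp_force": force on a finger pad.
Only numpy, scipy, OpenCV 4.12 (cv2) and the standard library are available. Lean on these libraries where they do the work, as an engineer would, in place of code of your own. Each camera call takes 0.05 s, during which the arm holds its last target. There are 200 camera calls.

## Task

Lay up the pipe clamp on its steel base plate on the rubber mat, in this order: the lower jaw, groove up, flat between the corner angles of the base; then the thick copper tube in its groove, with the middle of the tube at the clamp; then the upper jaw, groove down, squarely over the tube so that the jaws meet; last the cover plate, rib up, squarely on the upper jaw. The thin copper tube is too thin for this clamp: leave it and the short piece of foam-covered pipe where they lie.

Things in the scene. Friction and masses are not known exactly. Their poses are not given: they have to be found in the camera images.
- clamp_base: The target: fixed steel base plate, 84 (x) x 64 (y) x 5 mm, lying on a black rubber mat 2.6 mm thick. Four corner angles, 6 mm high and 3 mm thick, stand on it and enclose a seat of 64 (x) x 48 (y) mm for the lower jaw, whose sides are open but for the corners (between the angles 27 mm of each x side is open). Origin: centre of the plate's underside; z up; the tube of the finished clamp runs along y. A half turn makes no difference. The seat's floor is 5 mm above the origin.
- lower_jaw: Loose grey plastic block on the worktop, 56 (x) x 40 (y) x 24 (z) mm, 80 g or so, lying with an open groove along y in its top face. The groove is 7.2 mm deep, 8.6 mm wide at its floor and 17 mm at its mouth; a tube of 13.6 mm in it has its axis 23.6 mm above the underside. Origin: centre of the underside; z up. A half turn about z makes no difference. Easily gripped across its 56 mm (along x), where it also clears the base's corner angles.
- thick_tube_mid (a point): Middle of the loose thick copper tube (200 mm long, 13.6 mm diameter, 50 g), on the worktop along its front edge. The point is on the axis, its y axis along the tube. Held over 35 mm from its middle, the fingers clear the jaws. Beyond it lie the mat (x from 0.407, y 0.080 to 0.224 m) and a jig base 18 mm high (x from 0.455, y from 0.286): most room for fingers is at y about 0.26.
- upper_jaw: Loose grey plastic block on the worktop, 56 (x) x 40 (y) x 24 (z) mm, 80 g or so, the other half of the clamp: lies with its closed back up (two screw holes and two short low ribs 0.4 mm high) and the same groove along y in its underside, as it is to be placed. Origin: centre of the underside; z up. A half turn about z makes no difference. On the lower jaw and tube, its underside rests on the lower jaw's top face, 24 mm above that one's underside.
- cover_plate: Loose dark steel plate on the worktop, 56 (x) x 40 (y) x 5 mm, 130 g or so, with a solid rib on top to grip it by: the rib stands along y through the middle, 12 mm thick (x), 36 mm long (y), its top 19 mm above the underside. Origin: centre of the underside; z up, rib up as it is to be placed. A half turn about z makes no difference.
- thin_tube_mid (a point): Middle of the thin copper tube, the wrong one: 130 mm long, 10.4 mm diameter, lying end to end with the thick tube; point on the axis at mid-length, y along the tube. Not to be moved.
- foam_piece: Short ribbed piece of foam-covered pipe, 28 (x) x 77 (y) x 19 mm, left of and beyond the mat. Origin: centre of the underside. Not to be moved.
There are look-alikes about, which are no part of the job. Leave any pink look-alike of the cover_plate alone.

How it is judged (in metres and radians):
On the way, in this order (a step that is already met when the one before it is completed fails the run):
1. the lower jaw lies in the seat of the base (x of lower_jaw in the frame of clamp_base between -0.007 and 0.007 m and y of lower_jaw in the frame of clamp_base between -0.007 and 0.007 m and z of lower_jaw in the frame of clamp_base between 0.0025 and 0.0075 m and angle between the y axis of lower_jaw and the y axis of clamp_base, either way round below 0.2 rad and angle between lower_jaw's own z axis and vertical below 0.06 rad and contact force between the fingers and lower_jaw below 0.1 N), for 0.2 s.
2. the thick tube lies in the lower jaw's groove (x of lower_jaw in the frame of clamp_base between -0.007 and 0.007 m and y of lower_jaw in the frame of clamp_base between -0.007 and 0.007 m and z of lower_jaw in the frame of clamp_base between 0.0025 and 0.0075 m and angle between the y axis of lower_jaw and the y axis of clamp_base, either way round below 0.2 rad and angle between lower_jaw's own z axis and vertical below 0.06 rad and x of thick_tube_mid in the frame of lower_jaw between -0.003 and 0.003 m and y of thick_tube_mid in the frame of lower_jaw between -0.015 and 0.015 m and z of thick_tube_mid in the frame of lower_jaw between 0.0211 and 0.0261 m and angle between the y axis of thick_tube_mid and the y axis of lower_jaw, either way round below 0.08 rad), for 0.2 s.
3. the upper jaw lies on the lower jaw, over the tube (all of step 2 and x of upper_jaw in the frame of lower_jaw between -0.005 and 0.005 m and y of upper_jaw in the frame of lower_jaw between -0.008 and 0.008 m and z of upper_jaw in the frame of lower_jaw between 0.0215 and 0.0265 m and angle between the y axis of upper_jaw and the y axis of lower_jaw, either way round below 0.12 rad and angle between upper_jaw's own z axis and vertical below 0.06 rad and contact force between the fingers and upper_jaw below 0.1 N), for 0.2 s.
4. the cover plate lies on the upper jaw (all of step 2 and x of upper_jaw in the frame of lower_jaw between -0.005 and 0.005 m and y of upper_jaw in the frame of lower_jaw between -0.008 and 0.008 m and z of upper_jaw in the frame of lower_jaw between 0.0215 and 0.0265 m and angle between the y axis of upper_jaw and the y axis of lower_jaw, either way round below 0.12 rad and angle between each of upper_jaw, cover_plate's own z axis and vertical below 0.06 rad and x of cover_plate in the frame of upper_jaw between -0.008 and 0.008 m and y of cover_plate in the frame of upper_jaw between -0.008 and 0.008 m and z of cover_plate in the frame of upper_jaw between 0.0215 and 0.0265 m and angle between the y axis of cover_plate and the y axis of upper_jaw, either way round below 0.2 rad and contact force between the fingers and cover_plate below 0.1 N), for 0.2 s.
At the end, for the whole second after the job is handed in: All released and at rest: lower jaw flat in the seat (7 mm, 0.2 rad); thick tube in its groove (3 mm across, middle within 15 mm along); upper jaw flat on it (5 mm across, 8 mm along, 0.12 rad); cover plate flat on that (8 mm, 0.2 rad); heights within 2.5 mm (all of step 2 and x of upper_jaw in the frame of lower_jaw between -0.005 and 0.005 m and y of upper_jaw in the frame of lower_jaw between -0.008 and 0.008 m and z of upper_jaw in the frame of lower_jaw between 0.0215 and 0.0265 m and angle between the y axis of upper_jaw and the y axis of lower_jaw, either way round below 0.12 rad and angle between each of upper_jaw, cover_plate's own z axis and vertical below 0.06 rad and x of cover_plate in the frame of upper_jaw between -0.008 and 0.008 m and y of cover_plate in the frame of upper_jaw between -0.008 and 0.008 m and z of cover_plate in the frame of upper_jaw between 0.0215 and 0.0265 m and angle between the y axis of cover_plate and the y axis of upper_jaw, either way round below 0.2 rad and linear speed of each of lower_jaw, upper_jaw, cover_plate below 0.02 m/s); the robot touches nothing.
It fails at once if the thin tube is moved by more than 25 mm (distance of thin_tube_mid from where it was at the start of the episode above 0.025 m).
It fails at once if the piece of foam is moved by more than 25 mm (distance of foam_piece from where it was at the start of the episode above 0.025 m).
It also fails if it takes over 99 s, if anything falls off the work surface, if the arm or the gripper's body presses on something with over 40 N, if the wrist force passes 120 N, or if a joint passes its speed limit or range.

## Working session

There is one attempt and no reset: what is moved stays moved. The work goes in short steps, Python scripts to look and compute and a shell command to move; the robot and the scene stay as the last step left them, time stands still between calls to the robot, and variables do not carry over. Pictures are saved under pics/ and viewed, at most 16 in all, crops included, and the job is handed in when it is done.

```bash
ls; mkdir -p pics
cat > h.py <<'E'
import numpy as np, cv2
from workcell import bot
from scipy.spatial.transform import Rotation as R
def snap(cam,name=None):
    c=bot.calibration(cam); im=bot.camera(cam)[:,:,::-1].copy()
    if name: cv2.imwrite(f'pics/{name}.png',im)
    return im,c
def ray(c,u,v,z):
    f=240/np.tan(np.radians(c['vfov'])/2); T=np.array(c['camera_from_world'])
    d=T[:3,:3].T@np.array([(u-c['cx'])/f,(v-c['cy'])/f,1]); o=-T[:3,:3].T@T[:3,3]
    return o+d*(z-o[2])/d[2]
def proj(c,p):
    f=240/np.tan(np.radians(c['vfov'])/2); T=np.array(c['camera_from_world'])
    q=T[:3,:3]@np.array(p)+T[:3,3]; return np.array([c['cx']+f*q[0]/q[2],c['cy']+f*q[1]/q[2]])
def st():
    o=bot.get_obs(); print('t',o['time'],'p',np.round(o['ee_pos'],4),'r',np.round(o['tcp_rot'],2),'open',round(o['opening'],4),'gf',np.round(o['grasp_force'],1),'wf',np.round(o['wrist_force'],1)); return o
E
python3 - <<'E'
from h import *
o=st(); print(o['q'])
for n in('scene','top','wrist'):
    im,c=snap(n,n+'0'); T=np.array(c['camera_from_world']); print(n,c['vfov'],c['cx'],c['cy'],np.round(-T[:3,:3].T@T[:3,3],3),np.round(T[:3,:3],2).tolist())
E
```

```text
pics
t 0.0 p [0.1987 0.5126 0.2306] r [-179.92   -0.    158.81] open 0.085 gf 0.0 wf [-0.2  0.3  0.2]
[6.88131576e+01 5.01218300e+00 1.00347431e+01 9.50993032e+01
 7.97143858e-04 9.00008969e+01]
scene 53.424925002595224 320.715880831526 239.81409191342806 [ 0.129 -0.377  0.794] [[0.76, -0.65, -0.0], [-0.48, -0.56, -0.68], [0.44, 0.52, -0.73]]
top 48.967848813815486 311.8094364708849 236.03649500339003 [0.413 0.158 1.065] [[-0.01, -1.0, -0.01], [-0.99, 0.01, -0.15], [0.15, 0.01, -0.99]]
wrist 58.80030349405134 323.52719712798876 235.85299999555474 [0.131 0.539 0.372] [[0.36, 0.93, -0.0], [0.89, -0.35, 0.29], [0.27, -0.1, -0.96]]
```

View pics/top0.png

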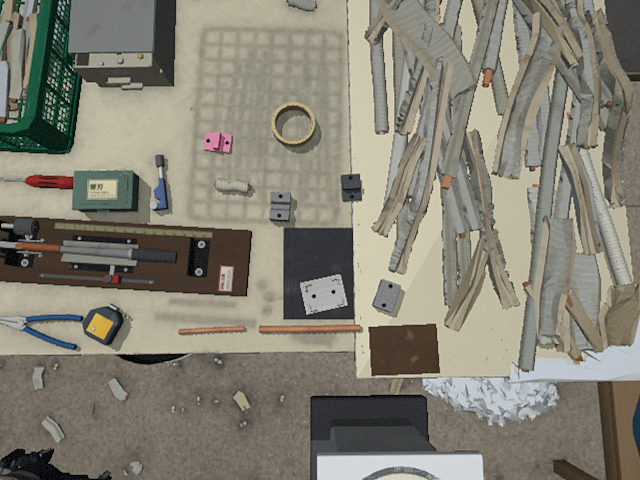

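View pics/scene0.png

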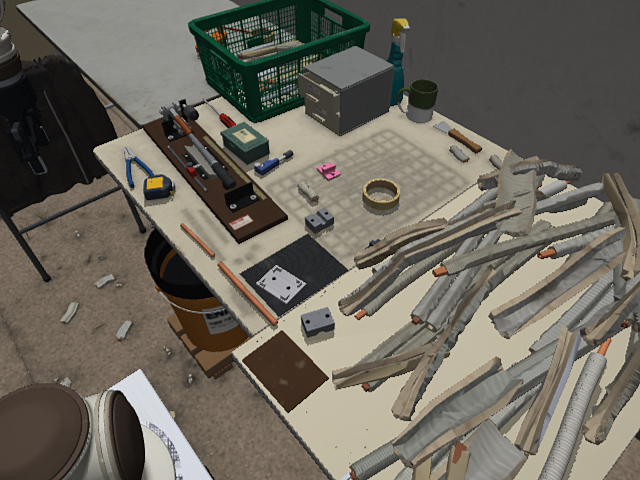

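Top view candidates:
- Lower jaw: grooved block at (280,207).
- Upper jaw: two-hole block at (388,296).
- Cover plate: dark one at (350,187). The pink look-alike at (218,142) is not it.
- Thick tube at (310,328), thin tube at (212,329), base at (323,294), foam at (233,186).

One close crop to check these choices.

Run:
```python
from h import *
im=cv2.imread('pics/top0.png'); cv2.imwrite('pics/crop1.png',cv2.resize(im[165:345,170:410],None,fx=3.3,fy=3.3,interpolation=cv2.INTER_CUBIC))
c=bot.calibration('top')
for n,u,v,z in[('lower',280,207,.024),('upper',388,296,.024),('cover',350,187,.01),('base',323,294,.0076),('tube l',260,328,.0068),('tube r',361,328,.0068)]: print(n,np.round(ray(c,u,v,z),4))
```

```text
lower [0.6319 0.228  0.024 ]
upper [0.4512 0.0164 0.024 ]
cover [0.675  0.0852 0.01  ]
base [0.4572 0.1436 0.0076]
tube l [0.3917 0.2692 0.0068]
tube r [0.3896 0.0694 0.0068]
```

View pics/crop1.png

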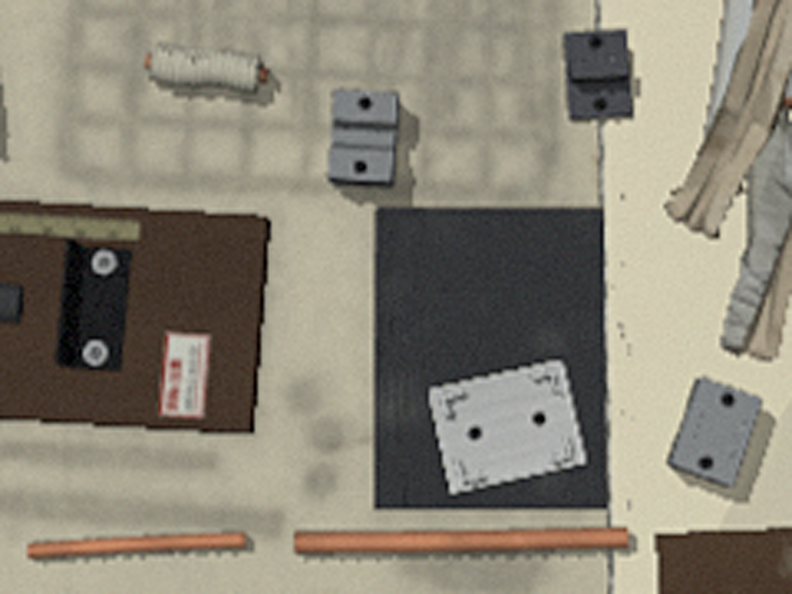

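The crop confirms the choices: the jaw with a groove is at top (280,207), the two-holed back at (388,296), and the dark ribbed plate at (350,187). The base's long side runs along world y, so the jaws need about a quarter turn. I'll move above the lower jaw.

```bash
cat >> h.py <<'E'
def go(x,y,z,yaw):
    o=bot.get_obs(); p=o['ee_pos']; a=np.radians(o['tcp_rot'][2]); c,s=np.cos(a),np.sin(a)
    dx,dy,dz=x-p[0],y-p[1],z-p[2]; dyaw=(yaw-o['tcp_rot'][2]+180)%360-180
    print('travel mm',np.round(1e3*np.array([c*dx+s*dy,s*dx-c*dy,-dz]),1),'then rz rad',round(-np.radians(dyaw),3), 'rp',np.round(o['tcp_rot'],2))
E
python3 -m crank '[{"gripper":85,"travel":[-56,-12,3],"twist":[0,0,0]},{"gripper":85,"travel":[-56,-12,3],"twist":[0,0,0]},{"gripper":85,"travel":[-56,-12,3],"twist":[0,0,0]},{"gripper":85,"travel":[-56,-12,3],"twist":[0,0,0]},{"gripper":85,"travel":[-56,-12,3],"twist":[0,0,0]},{"gripper":85,"travel":[-56,-12,3],"twist":[0,0,0]},{"gripper":85,"travel":[-56,-12,3],"twist":[0,0,0]},{"gripper":85,"travel":[-56,-12,3],"twist":[0,0,0]},{"gripper":85,"travel":[-56,-12,3],"twist":[0,0,0]},{"gripper":85,"travel":[0,0,0],"twist":[0,0,0.17]},{"gripper":85,"travel":[0,0,0],"twist":[0,0,0.17]},{"gripper":85,"travel":[0,0,0],"twist":[0,0,0.17]}]' 30
python3 -c "
from h import *
go(.632,.228,.2,90)"
```

```text
time: 1.65
ee_pos: [0.6298, 0.2297, 0.2036]
tcp_rot: [-179.9, -0.0, 129.2]
wrist_force: [0.0, -0.4, 0.0]
opening: 0.0851
grasp_force: 0.0
travel mm [-2.7  0.6  3.6] then rz rad 0.685 rp [-1.7995e+02 -2.0000e-02  1.2924e+02]
```

```bash
python3 -m crank '[{"gripper":85,"travel":[0,0,0],"twist":[0,0,0.17]},{"gripper":85,"travel":[0,0,0],"twist":[0,0,0.17]},{"gripper":85,"travel":[0,0,0],"twist":[0,0,0.17]},{"gripper":85,"travel":[0,0,0],"twist":[0,0,0.17]},{"gripper":85,"travel":[0,0,0],"twist":[0,0,0]},{"gripper":85,"travel":[0,0,0],"twist":[0,0,0]}]'
python3 - <<'E'
from h import *
st(); im,c=snap('wrist','w1')
for p in [(.632,.228,.024),(.675,.085,.01),(.457,.144,.0076)]: print(proj(c,p))
E
```

```text
time: 2.4
ee_pos: [0.6296, 0.2299, 0.2041]
tcp_rot: [-180.0, 0.0, 90.8]
wrist_force: [-0.5, 0.1, -0.5]
opening: 0.0851
grasp_force: 0.0
t 2.4 p [0.6296 0.2299 0.2041] r [-1.7998e+02  1.0000e-02  9.0840e+01] open 0.0851 gf 0.0 wf [-0.5  0.1 -0.5]
[326.17601396 209.53531684]
[371.06701937 361.59569942]
[122.09587833 296.95677049]
```

View pics/w1.png

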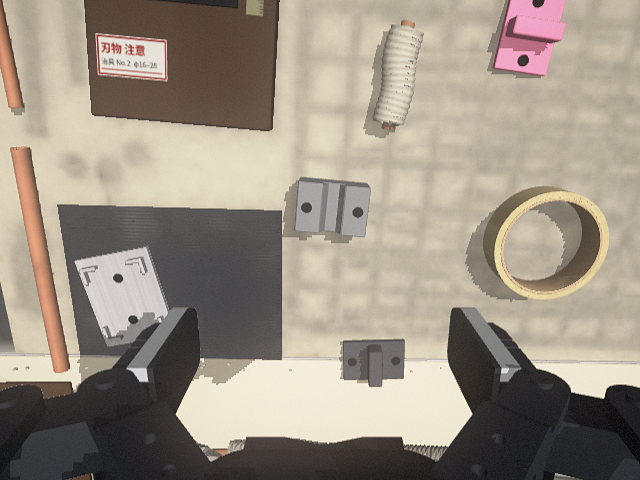

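The wrist view shows every dark screw hole, placed symmetrically: lower jaw (307,207) and (358,212), base (118,278) and (133,320), cover (352,362) and (396,361). I'll use the hole centroids.

```bash
cat >> h.py <<'E'
def holes(im,c,pts,z,k=9,pol=1):
    g=cv2.cvtColor(im,cv2.COLOR_BGR2GRAY).astype(float); P=[]
    for u,v in pts:
        w=g[v-k:v+k+1,u-k:u+k+1]; lo=w.min(); t=lo+.45*(np.median(w)-lo); m=(w<t).astype(np.uint8)
        n,l,s,ce=cv2.connectedComponentsWithStats(m); j=np.argmin([np.hypot(*(ce[i]-k))-.02*s[i,4] if i else 1e9 for i in range(n)])
        uv=ce[j]+[u-k,v-k]; P.append(ray(c,*uv,z)[:2]); print('  px',np.round(uv,1),'area',s[j,4])
    P=np.array(P); d=P[1]-P[0]; print(' centre',np.round(P.mean(0),4),'sep',round(np.hypot(*d),4),'dir',round(np.degrees(np.arctan2(d[1],d[0])),1)); return P
E
python3 - <<'E'
from h import *
im=cv2.imread('pics/w1.png'); c=bot.calibration('wrist')
print('lower');holes(im,c,[(307,207),(358,212)],.024)
print('base');holes(im,c,[(118,278),(133,320)],.0076)
print('cover');holes(im,c,[(352,362),(396,361)],.005)
im=cv2.imread('pics/top0.png'); c=bot.calibration('top')
print('top:lower');holes(im,c,[(280,196),(279,215)],.024,4)
print('base');holes(im,c,[(314,296),(333,292)],.0076,4)
print('cover');holes(im,c,[(350,178),(352,196)],.005,4)
print('upper');holes(im,c,[(390,286),(384,305)],.024,4)
E
```

```text
lower
  px [306.1 207.4] area 87
  px [357.4 212. ] area 83
 centre [0.6364 0.2279] sep 0.0399 dir -4.5
base
  px [117.6 277.9] area 70
  px [132.7 319.4] area 60
 centre [0.4595 0.1422] sep 0.0401 dir -77.9
cover
  px [351.9 361.6] area 56
  px [395.4 360.5] area 53
 centre [0.6779 0.0823] sep 0.0398 dir 2.6
top:lower
  px [280.1 195.9] area 8
  px [278.9 215.1] area 8
 centre [0.6351 0.229 ] sep 0.0397 dir 176.3
base
  px [313.7 295.9] area 9
  px [333.  291.5] area 8
 centre [0.4578 0.1429] sep 0.0396 dir -77.9
cover
  px [350.  177.3] area 7
  px [351.3 196. ] area 7
 centre [0.677  0.0835] sep 0.0397 dir -177.4
upper
  px [390.1 285.7] area 9
  px [383.5 304.8] area 10
 centre [0.4528 0.0187] sep 0.0398 dir 159.2
```

```bash
python3 -c "
from h import *
go(.636,.2283,.002,85.5)"
```

```text
travel mm [ -1.7   6.3 202.1] then rz rad 0.093 rp [-179.99    0.     90.8 ]
```

```bash
python3 -m crank '[{"gripper":85,"travel":[-1.7,6.3,50],"twist":[0,0,0]},{"gripper":85,"travel":[0,0,50],"twist":[0,0,0.093]},{"gripper":85,"travel":[0,0,50],"twist":[0,0,0]},{"gripper":85,"travel":[0,0,35],"twist":[0,0,0]},{"gripper":85,"travel":[0,0,17],"twist":[0,0,0]},{"gripper":85,"travel":[0,0,0],"twist":[0,0,0]},{"gripper":45,"travel":[0,0,0],"twist":[0,0,0]},{"gripper":45,"travel":[0,0,0],"twist":[0,0,0]},{"gripper":45,"travel":[0,0,0],"twist":[0,0,0]},{"gripper":45,"travel":[0,0,0],"twist":[0,0,0]}]' 35
python3 -c "
from h import *
st()"
```

```text
time: 3.7
ee_pos: [0.6371, 0.2287, 0.0045]
tcp_rot: [179.8, -0.1, 85.3]
wrist_force: [-0.3, 0.4, 6.0]
opening: 0.0554
grasp_force: 38.4
t 3.7 p [0.6371 0.2287 0.0045] r [ 1.7983e+02 -8.0000e-02  8.5310e+01] open 0.0554 gf 38.4 wf [-0.3  0.4  6. ]
```

```bash
python3 -m crank '[{"gripper":45,"travel":[0,0,-20],"twist":[0,0,0]},{"gripper":45,"travel":[0,0,-40],"twist":[0,0,0]},{"gripper":45,"travel":[0,0,-40],"twist":[0,0,0.16]},{"gripper":45,"travel":[0,0,0],"twist":[0,0,0.16]},{"gripper":45,"travel":[0,0,0],"twist":[0,0,0.16]},{"gripper":45,"travel":[0,0,0],"twist":[0,0,0.16]},{"gripper":45,"travel":[0,0,0],"twist":[0,0,0.16]},{"gripper":45,"travel":[0,0,0],"twist":[0,0,0.16]},{"gripper":45,"travel":[0,0,0],"twist":[0,0,0.16]},{"gripper":45,"travel":[0,0,0],"twist":[0,0,0.16]},{"gripper":45,"travel":[0,0,0],"twist":[0,0,0]}]'
python3 -c "
from h import *
st();go(.4588,.1425,.05,12.1)"
```

```text
time: 5.08
ee_pos: [0.6469, 0.1906, 0.1038]
tcp_rot: [-178.4, -0.0, 15.8]
wrist_force: [0.3, 0.5, -0.8]
opening: 0.0551
grasp_force: 37.6
t 5.075 p [0.6469 0.1906 0.1038] r [-1.7842e+02 -1.0000e-02  1.5820e+01] open 0.0551 gf 37.6 wf [ 0.3  0.5 -0.8]
travel mm [-194.1   -5.    53.8] then rz rad 0.065 rp [-1.7842e+02 -1.0000e-02  1.5820e+01]
```

```bash
python3 -m crank '[{"gripper":45,"travel":[0,0,0],"twist":[0,0,0]},{"gripper":45,"travel":[0,0,0],"twist":[0,0,0]}]'
python3 -c "
from h import *
o=st();print(np.round(o['q'],1));go(.4588,.1425,.07,12.1)"
```

```text
time: 5.32
ee_pos: [0.646, 0.1934, 0.1028]
tcp_rot: [-178.4, 0.0, 16.1]
wrist_force: [-0.4, -0.5, -1.1]
opening: 0.055
grasp_force: 37.6
t 5.325 p [0.646  0.1934 0.1028] r [-1.7841e+02  3.0000e-02  1.6050e+01] open 0.055 gf 37.6 wf [-0.4 -0.5 -1.1]
[ 16.   21.6  15.6  84.    1.6 179.9]
travel mm [-194.    -2.8   32.8] then rz rad 0.069 rp [-1.7841e+02  3.0000e-02  1.6050e+01]
```

The last joint is at its limit, so I'll use the half-turn equivalent (yaw 192).

```bash
python3 -m crank '[{"gripper":45,"travel":[0,0,0],"twist":[0,0,-0.18]},{"gripper":45,"travel":[0,0,0],"twist":[0,0,-0.18]},{"gripper":45,"travel":[0,0,0],"twist":[0,0,-0.18]},{"gripper":45,"travel":[0,0,0],"twist":[0,0,-0.18]},{"gripper":45,"travel":[0,0,0],"twist":[0,0,-0.18]},{"gripper":45,"travel":[0,0,0],"twist":[0,0,-0.18]},{"gripper":45,"travel":[0,0,0],"twist":[0,0,-0.18]},{"gripper":45,"travel":[0,0,0],"twist":[0,0,-0.18]},{"gripper":45,"travel":[0,0,0],"twist":[0,0,-0.18]},{"gripper":45,"travel":[0,0,0],"twist":[0,0,-0.18]},{"gripper":45,"travel":[0,0,0],"twist":[0,0,-0.18]},{"gripper":45,"travel":[0,0,0],"twist":[0,0,-0.18]}]'
python3 -m crank '[{"gripper":45,"travel":[0,0,0],"twist":[0,0,-0.18]},{"gripper":45,"travel":[0,0,0],"twist":[0,0,-0.18]},{"gripper":45,"travel":[0,0,0],"twist":[0,0,-0.18]},{"gripper":45,"travel":[0,0,0],"twist":[0,0,-0.18]},{"gripper":45,"travel":[0,0,0],"twist":[0,0,-0.18]},{"gripper":45,"travel":[0,0,0],"twist":[0,0,0]}]'
python3 -c "
from h import *
o=st();print(np.round(o['q'],1));go(.4588,.1425,.07,192.1)"
```

```text
time: 6.82
ee_pos: [0.6459, 0.1936, 0.1024]
tcp_rot: [179.2, -1.3, 140.2]
wrist_force: [-0.3, 0.5, -1.2]
opening: 0.055
grasp_force: 37.6
time: 7.58
ee_pos: [0.646, 0.1934, 0.1024]
tcp_rot: [178.4, -0.2, -168.7]
wrist_force: [0.2, -1.0, -0.4]
opening: 0.0551
grasp_force: 37.6
t 7.575 p [0.646  0.1934 0.1024] r [ 178.42   -0.18 -168.69] open 0.0551 gf 37.6 wf [ 0.2 -1.  -0.4]
[16.  21.6 15.6 84.   1.6  4.7]
travel mm [193.5 -13.2  32.4] then rz rad -0.014 rp [ 178.42   -0.18 -168.69]
```

```bash
python3 -m crank '[{"gripper":45,"travel":[0,0,0],"twist":[0.0276,-0.003,-0.014]},{"gripper":45,"travel":[48,-3,8],"twist":[0,0,0]},{"gripper":45,"travel":[48,-3,8],"twist":[0,0,0]},{"gripper":45,"travel":[48,-3,8],"twist":[0,0,0]},{"gripper":45,"travel":[48,-3,8],"twist":[0,0,0]},{"gripper":45,"travel":[0,0,0],"twist":[0,0,0]},{"gripper":45,"travel":[0,0,0],"twist":[0,0,0]}]'
cat >> h.py <<'E'
def go2(x,y,z,yaw):
    "delta from the present to a pointing-down pose, tool axes (twist applied after travel)"
    o=bot.get_obs(); R0=R.from_euler('xyz',o['tcp_rot'],degrees=True); R1=R.from_euler('xyz',[180,0,yaw],degrees=True)
    print('travel mm',np.round(1e3*R0.inv().apply(np.array([x,y,z])-o['ee_pos']),1),'then twist',np.round((R0.inv()*R1).as_rotvec(),3),'p',np.round(o['ee_pos'],4),np.round(o['tcp_rot'],2))
E
python3 - <<'E'
from h import *
st(); im,c=snap('wrist','w2'); go2(.4588,.1425,.02,192.1)
for p in [(.4588,.1425,.0076)]: print(proj(c,p))
E
```

```text
time: 8.45
ee_pos: [0.4616, 0.1411, 0.0711]
tcp_rot: [-180.0, 0.1, -167.9]
wrist_force: [1.3, -1.1, -0.9]
opening: 0.0555
grasp_force: 37.6
t 8.45 p [0.4616 0.1411 0.0711] r [-1.7998e+02  1.1000e-01 -1.6794e+02] open 0.0555 gf 37.6 wf [ 1.3 -1.1 -0.9]
travel mm [ 2.9  2.  51. ] then twist [-0.     0.002 -0.   ] p [0.462  0.1411 0.071 ] [-1.7998e+02  1.0000e-01 -1.6793e+02]
[327.60957195 252.3078142 ]
```

View pics/w2.png

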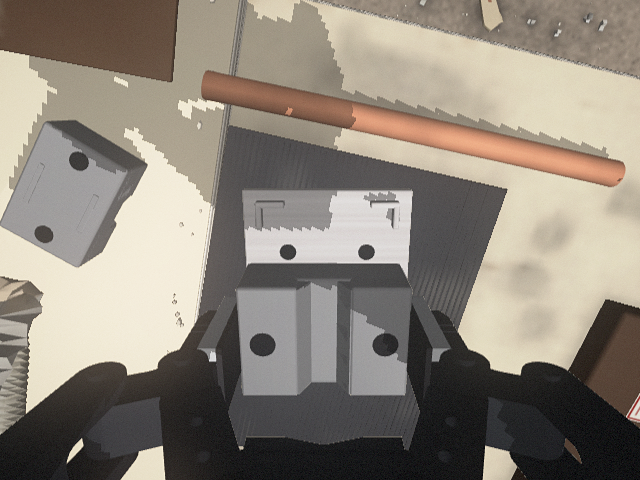

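Wrist view: base holes at (288,252) and (366,252), held jaw holes at (262,345) and (385,345), upper jaw holes at (78,161) and (44,234), tube ends at (205,85) and (622,173).

Run:
```python
from h import *
im=cv2.imread('pics/w2.png'); c=bot.calibration('wrist')
b=holes(im,c,[(288,252),(366,252)],.0076,12).mean(0)
j=holes(im,c,[(262,345),(385,345)],.0909,18).mean(0)
holes(im,c,[(78,161),(44,234)],.024,13)
p=np.array(bot.get_obs()['ee_pos']); t=p[:2]+b-j; print(t); go2(*t,.013,192.1)
m=cv2.inRange(cv2.cvtColor(im,cv2.COLOR_BGR2HSV),(3,90,40),(15,200,255)); m[:50]=0;m[200:]=0
n,l,s,ce=cv2.connectedComponentsWithStats(m); k=1+np.argmax(s[1:,4]); print(s[k])
ys,xs=np.where(l==k); pts=np.c_[xs,ys].astype(np.float32); print(cv2.minAreaRect(pts)); 
r=cv2.boxPoints(cv2.minAreaRect(pts)); print([ (q.round(1),ray(c,*q,.0068)[:2].round(4)) for q in r])
```

```text
px [287.5 251.8] area 196
  px [366.  251.8] area 194
 centre [0.459  0.1421] sep 0.0398 dir 102.1
  px [262.1 344.4] area 460
  px [385.1 344.4] area 440
 centre [0.4624 0.1413] sep 0.0396 dir 102.2
  px [ 78.5 160.8] area 269
  px [ 43.5 233.8] area 246
 centre [0.4539 0.0183] sep 0.0398 dir -20.8
[0.45859327 0.14194246]
travel mm [ 3.3  1.5 58. ] then twist [-0.     0.002 -0.   ] p [0.462  0.1411 0.071 ] [-1.7998e+02  1.0000e-01 -1.6793e+02]
[  201    71   424   116 11699]
((412.4646301269531, 128.97369384765625), (432.123046875, 28.752283096313477), 12.211508750915527)
[(array([198.3,  97.3], dtype=float32), array([0.3985, 0.0686])), (array([204.3,  69.2], dtype=float32), array([0.3859, 0.0697])), (array([626.7, 160.6], dtype=float32), array([0.3841, 0.2726])), (array([620.6, 188.7], dtype=float32), array([0.3975, 0.2753]))]
```

```bash
python3 -m crank '[{"gripper":45,"travel":[3.3,1.5,20],"twist":[0,0.002,0]},{"gripper":45,"travel":[0,0,20],"twist":[0,0,0]},{"gripper":45,"travel":[0,0,12],"twist":[0,0,0]},{"gripper":45,"travel":[0,0,6],"twist":[0,0,0]},{"gripper":45,"travel":[0,0,0],"twist":[0,0,0]},{"gripper":45,"travel":[0,0,0],"twist":[0,0,0]}]'
python3 -c "
from h import *
go2(.4586,.1419,.012,192.1)"
```

```text
time: 9.25
ee_pos: [0.4576, 0.1415, 0.0124]
tcp_rot: [180.0, -0.1, -167.9]
wrist_force: [0.3, -0.1, -1.2]
opening: 0.055
grasp_force: 37.7
travel mm [-1.1  0.2  0.4] then twist [ 0.    -0.002  0.   ] p [0.4576 0.1415 0.0124] [ 1.8000e+02 -1.0000e-01 -1.6789e+02]
```

```bash
python3 -m crank '[{"gripper":75,"travel":[0,0,0],"twist":[0,0,0]},{"gripper":75,"travel":[0,0,0],"twist":[0,0,0]},{"gripper":75,"travel":[0,0,0],"twist":[0,0,0]},{"gripper":75,"travel":[0,0,0],"twist":[0,0,0]},{"gripper":75,"travel":[0,0,-15],"twist":[0,0,0]},{"gripper":75,"travel":[0,0,-40],"twist":[0,0,0]},{"gripper":60,"travel":[0,0,-50],"twist":[0,0,0]},{"gripper":40,"travel":[0,0,0],"twist":[0,0,-0.17]},{"gripper":40,"travel":[0,0,0],"twist":[0,0,-0.17]},{"gripper":40,"travel":[0,0,0],"twist":[0,0,-0.17]},{"gripper":40,"travel":[0,0,0],"twist":[0,0,-0.17]},{"gripper":40,"travel":[0,0,0],"twist":[0,0,-0.17]}]'
python3 -m crank '[{"gripper":40,"travel":[0,0,0],"twist":[0,0,-0.17]},{"gripper":40,"travel":[0,0,0],"twist":[0,0,-0.17]},{"gripper":40,"travel":[0,0,0],"twist":[0,0,-0.17]},{"gripper":40,"travel":[0,0,0],"twist":[0,0,0]},{"gripper":40,"travel":[0,0,0],"twist":[0,0,0]}]'
python3 - <<'E'
from h import *
go2(.391,.242,.1,270);  im,c=snap('wrist','w3')
E
```

```text
time: 10.75
ee_pos: [0.4577, 0.1415, 0.1185]
tcp_rot: [180.0, -0.0, -118.9]
wrist_force: [-0.2, -0.2, -0.4]
opening: 0.0399
grasp_force: 0.0
time: 11.38
ee_pos: [0.4576, 0.1415, 0.1178]
tcp_rot: [179.9, -0.0, -90.2]
wrist_force: [-0.1, -0.1, 0.1]
opening: 0.04
grasp_force: 0.0
travel mm [-100.3   66.9   17.9] then twist [ 0.001 -0.    -0.003] p [0.4576 0.1415 0.1178] [ 1.7992e+02 -1.0000e-02 -9.0170e+01]
```

View pics/w3.png

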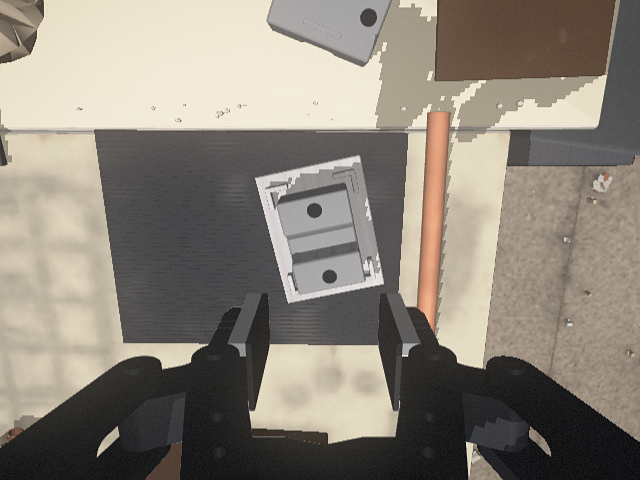

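The lower jaw sits between the angles, with its holes at (314,210) and (329,276). The tube shows from (438,112) down to (428,325).

```bash
cat >> h.py <<'E'
def tube(im,c,rows,z,roi):
    m=cv2.inRange(cv2.cvtColor(im,cv2.COLOR_BGR2HSV),(2,70,40),(16,255,255))
    for r in rows:
        x=np.where(m[r,roi[0]:roi[1]])[0]
        if len(x): u=roi[0]+(x.min()+x.max())/2; print(' row',r,'u',u,'w',x.max()-x.min(),ray(c,u,r,z)[:2].round(4))
E
python3 - <<'E'
from h import *
im=cv2.imread('pics/w3.png'); c=bot.calibration('wrist')
holes(im,c,[(314,210),(329,276)],.0316,13)
tube(im,c,[112,115,120,150,180,210,240,270,285],.0068,(405,470))
go2(.391,.242,.06,270)
E
```

```text
px [314. 210.] area 174
  px [329.2 276.2] area 152
 centre [0.4587 0.1413] sep 0.0398 dir 102.2
 row 112 u 438.5 w 21 [0.3921 0.0705]
 row 115 u 438.0 w 22 [0.3923 0.0722]
 row 120 u 438.0 w 22 [0.3921 0.0749]
 row 150 u 436.5 w 21 [0.3917 0.0918]
 row 180 u 434.5 w 21 [0.3916 0.1094]
 row 210 u 432.5 w 21 [0.3915 0.1277]
 row 240 u 431.0 w 20 [0.391  0.1467]
 row 270 u 429.0 w 20 [0.3909 0.1666]
 row 285 u 428.0 w 20 [0.3909 0.1769]
travel mm [-100.3   66.7   57.8] then twist [ 0.002 -0.    -0.002] p [0.4576 0.1415 0.1177] [ 1.7991e+02 -1.0000e-02 -9.0140e+01]
```

```bash
python3 -m crank '[{"gripper":40,"travel":[-50,34,0],"twist":[0,0,-0.01]},{"gripper":40,"travel":[-50,34,0],"twist":[0,0,0]},{"gripper":40,"travel":[0,0,45],"twist":[0,0,0]},{"gripper":40,"travel":[0,0,30],"twist":[0,0,0]},{"gripper":40,"travel":[0,0,0],"twist":[0,0,0]},{"gripper":40,"travel":[0,0,0],"twist":[0,0,0]}]'
python3 - <<'E'
from h import *
go2(.3902,.242,.003,270.7);  im,c=snap('wrist','w4')
tube(im,c,[50,100,150,180,210,240,270,300,330,350],.0068,(280,380))
E
```

```text
time: 12.18
ee_pos: [0.3894, 0.2412, 0.0437]
tcp_rot: [179.9, 0.0, -89.5]
wrist_force: [-0.1, -0.5, 1.1]
opening: 0.04
grasp_force: 0.0
travel mm [-0.7 -0.8 40.7] then twist [ 0.001  0.    -0.003] p [0.3894 0.2412 0.0437] [ 1.7995e+02  2.0000e-02 -8.9460e+01]
 row 50 u 322.5 w 31 [0.391  0.1468]
 row 100 u 322.5 w 31 [0.3908 0.1653]
 row 150 u 322.0 w 30 [0.3908 0.1849]
 row 180 u 321.5 w 29 [0.3909 0.1973]
 row 210 u 321.5 w 29 [0.3908 0.2102]
 row 240 u 321.0 w 28 [0.3909 0.2237]
 row 270 u 321.0 w 28 [0.3908 0.2377]
 row 300 u 320.5 w 27 [0.3909 0.2524]
 row 330 u 320.0 w 26 [0.391  0.2677]
```

Tube axis at x 0.391, straight along y. Down, grip, lift.

```bash
python3 -m crank '[{"gripper":40,"travel":[0,-1.4,25],"twist":[0,0,0.008]},{"gripper":40,"travel":[0,0,15],"twist":[0,0,0]},{"gripper":40,"travel":[0,0,0],"twist":[0,0,0]},{"gripper":5,"travel":[0,0,0],"twist":[0,0,0]},{"gripper":5,"travel":[0,0,0],"twist":[0,0,0]},{"gripper":5,"travel":[0,0,0],"twist":[0,0,0]},{"gripper":5,"travel":[0,0,0],"twist":[0,0,0]}]' 60
python3 -c "
from h import *
st()"
```

```text
time: 13.1
ee_pos: [0.3907, 0.2414, 0.0035]
tcp_rot: [180.0, 0.0, -89.8]
wrist_force: [-1.9, -0.6, 7.6]
opening: 0.0107
grasp_force: 58.7
t 13.1 p [0.3907 0.2414 0.0035] r [ 1.7997e+02  2.0000e-02 -8.9840e+01] open 0.0107 gf 58.7 wf [-1.9 -0.6  7.6]
```

Run:
```python
from h import *
im,c=snap('wrist'); cv2.imwrite('pics/w5.png',cv2.resize(im[150:480,170:470],None,fx=1.8,fy=1.8))
```

```text
(no output)
```

View pics/w5.png

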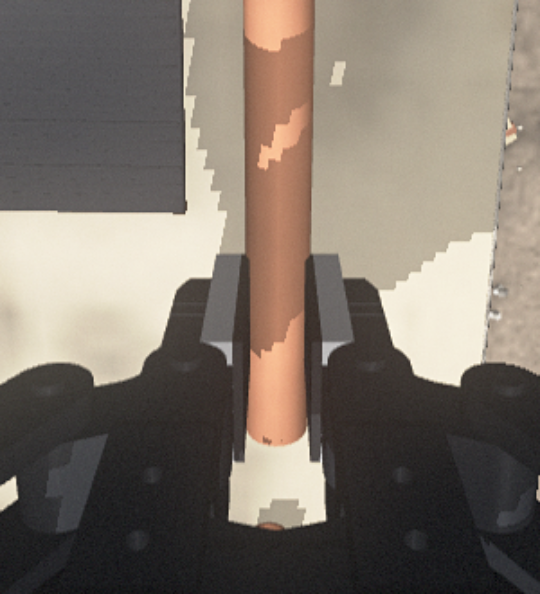

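The fingers straddle the tube cleanly, with the tube between both pads. Lifting.

```bash
python3 -m crank '[{"gripper":5,"travel":[0,0,-15],"twist":[0,0,0]},{"gripper":5,"travel":[0,0,-30],"twist":[0,0,0]},{"gripper":5,"travel":[0,0,-40],"twist":[0,0,0]},{"gripper":5,"travel":[42,-70,0],"twist":[0,0,0]},{"gripper":5,"travel":[0,0,0],"twist":[0,0,0]}]' 
python3 -m crank '[{"gripper":5,"travel":[0,0,-15],"twist":[0,0,0]},{"gripper":5,"travel":[0,0,-30],"twist":[0,0,0]},{"gripper":5,"travel":[0,0,-40],"twist":[0,0,0]},{"gripper":5,"travel":[0,0,0],"twist":[0,0,0]},{"gripper":5,"travel":[0,0,0],"twist":[0,0,0]}]'
python3 - <<'E'
from h import *
o=st();im,c=snap('wrist')
tube(im,c,[10,50,100,150,200,250,300],o['ee_pos'][2]+.0033,(270,390))
p=np.array([.4587,.1418])-.073*np.array([-.978,-.21]);go2(*p,.07,192.1)
E
```

```text
time: 13.78
ee_pos: [0.3903, 0.2411, 0.0876]
tcp_rot: [179.9, -0.0, -89.8]
wrist_force: [-0.2, -0.1, -0.6]
opening: 0.0107
grasp_force: 58.7
t 13.775 p [0.3903 0.2411 0.0876] r [ 1.799e+02 -1.000e-02 -8.984e+01] open 0.0107 gf 58.7 wf [-0.2 -0.1 -0.6]
 row 10 u 324.0 w 42 [0.3907 0.1408]
 row 50 u 324.5 w 41 [0.3906 0.1516]
 row 100 u 324.5 w 39 [0.3905 0.1659]
 row 150 u 324.5 w 39 [0.3904 0.1811]
 row 200 u 324.5 w 37 [0.3904 0.1974]
 row 250 u 324.0 w 36 [0.3905 0.2147]
 row 300 u 324.0 w 32 [0.3904 0.2334]
travel mm [  84.2 -139.9   16.6] then twist [ 0.002 -0.003  1.362] p [0.39   0.2409 0.0869] [ 1.7984e+02 -5.0000e-02 -8.9840e+01]out of range: row 4 has -70, outside -62.5 to 62.5
```

```bash
python3 -m crank '[{"gripper":5,"travel":[28,-46.6,0],"twist":[0,0,0]},{"gripper":5,"travel":[28,-46.6,0],"twist":[0,0,0]},{"gripper":5,"travel":[28,-46.6,0],"twist":[0,0,0]},{"gripper":5,"travel":[0,0,0],"twist":[0,0,0.17]},{"gripper":5,"travel":[0,0,0],"twist":[0,0,0.17]},{"gripper":5,"travel":[0,0,0],"twist":[0,0,0.17]},{"gripper":5,"travel":[0,0,0],"twist":[0,0,0.17]},{"gripper":5,"travel":[0,0,0],"twist":[0,0,0.17]},{"gripper":5,"travel":[0,0,0],"twist":[0,0,0.17]},{"gripper":5,"travel":[0,0,0],"twist":[0,0,0.17]},{"gripper":5,"travel":[0,0,0],"twist":[0,0,0.17]},{"gripper":5,"travel":[0,0,0],"twist":[0,0,0]}]'
python3 - <<'E'
from h import *
p=np.array([.4587,.1418])-.073*np.array([-.978,-.21]);go2(*p,.05,192.1); im,c=snap('wrist','w6')
o=bot.get_obs();tube(im,c,[10,50,100,150,200,250,300],o['ee_pos'][2]+.0033,(250,400))
E
```

```text
time: 15.32
ee_pos: [0.5298, 0.1573, 0.0861]
tcp_rot: [-180.0, -0.2, -167.7]
wrist_force: [1.1, 0.3, -0.7]
opening: 0.0104
grasp_force: 58.8
travel mm [-0.4 -0.2 36.1] then twist [-0.    -0.004  0.003] p [0.5298 0.1573 0.0861] [-180.     -0.22 -167.7 ]
 row 10 u 325.0 w 42 [0.4319 0.1364]
 row 50 u 325.5 w 41 [0.4425 0.1388]
 row 100 u 325.0 w 40 [0.4565 0.1418]
 row 150 u 325.0 w 38 [0.4713 0.145 ]
 row 200 u 324.5 w 37 [0.4872 0.1483]
 row 250 u 324.0 w 36 [0.5042 0.1519]
 row 300 u 323.5 w 31 [0.5224 0.1557]
```

View pics/w6.png

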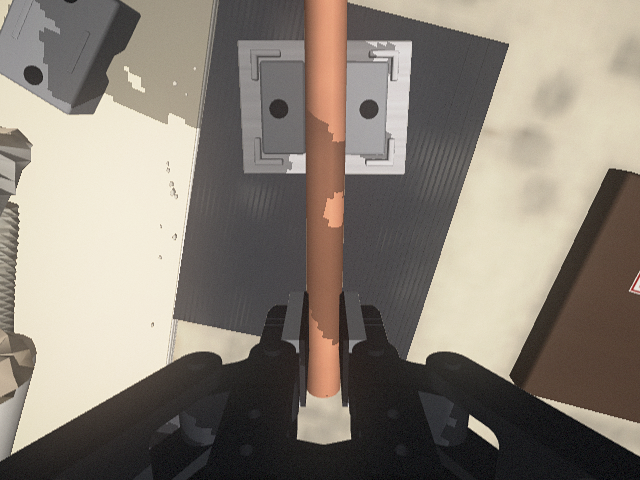

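The tube lies over the jaw; jaw holes at (279,109) and (369,109).

Run:
```python
from h import *
im=cv2.imread('pics/w6.png'); c=bot.calibration('wrist'); o=bot.get_obs()
j=holes(im,c,[(279,109),(369,109)],.0316,13).mean(0)
# lateral: tube line at near point .4565,.1418 along dir 12.1
d=np.array([np.cos(np.radians(12.1)),np.sin(np.radians(12.1))]); n=np.array([-d[1],d[0]])
print('tube minus jaw lateral (mm)',1e3*n@(np.array([.4565,.1418])-j),'along: tcp-jaw',1e3*d@(np.array(o['ee_pos'][:2])-j))
# far end of tube in top cam at held height
im,c=snap('top'); m=cv2.inRange(cv2.cvtColor(im,cv2.COLOR_BGR2HSV),(2,70,40),(16,255,255)); m[:240]=0;m[:,:290]=0;m[:,370:]=0
n_,l,s,ce=cv2.connectedComponentsWithStats(m)
for k in range(1,n_):
    if s[k,4]>15: print(s[k],ce[k])
```

```text
px [278.4 108.4] area 281
  px [368.5 108.9] area 282
 centre [0.459  0.1416] sep 0.0398 dir 102.2
tube minus jaw lateral (mm) 0.7408120958445132 along: tcp-jaw 72.62952243765243
```

```bash
python3 -m crank '[{"gripper":5,"travel":[0,-0.7,20],"twist":[0,-0.004,0.003]},{"gripper":5,"travel":[0,0,20],"twist":[0,0,0]},{"gripper":5,"travel":[0,0,10],"twist":[0,0,0]},{"gripper":5,"travel":[0,0,5],"twist":[0,0,0]},{"gripper":5,"travel":[0,0,2],"twist":[0,0,0]},{"gripper":5,"travel":[0,0,0],"twist":[0,0,0]},{"gripper":5,"travel":[0,0,0],"twist":[0,0,0]}]'
python3 - <<'E'
from h import *
o=st(); im,c=snap('wrist','w7');tube(im,c,[10,50,100,150,200,250,300],o['ee_pos'][2]+.0033,(250,400))
E
```

```text
time: 16.3
ee_pos: [0.5308, 0.1569, 0.0307]
tcp_rot: [180.0, 0.2, -167.9]
wrist_force: [0.0, 1.0, 0.0]
opening: 0.0112
grasp_force: 58.8
t 16.3 p [0.5308 0.1569 0.0307] r [ 1.7999e+02  1.6000e-01 -1.6793e+02] open 0.0112 gf 58.8 wf [0. 1. 0.]
 row 10 u 325.0 w 42 [0.433  0.1363]
 row 50 u 325.5 w 41 [0.4435 0.1388]
 row 100 u 325.0 w 40 [0.4574 0.1416]
 row 150 u 325.0 w 38 [0.4723 0.1448]
 row 200 u 324.5 w 37 [0.4882 0.1481]
 row 250 u 324.0 w 36 [0.5052 0.1516]
 row 300 u 323.5 w 31 [0.5235 0.1553]
```

```bash
python3 -m crank '[{"gripper":5,"travel":[-0.5,0,1.5],"twist":[0,0,0]},{"gripper":5,"travel":[0,0,1.5],"twist":[0,0,0]},{"gripper":5,"travel":[0,0,0],"twist":[0,0,0]}]'
python3 -m crank '[{"gripper":14,"travel":[0,0,0],"twist":[0,0,0]},{"gripper":25,"travel":[0,0,0],"twist":[0,0,0]},{"gripper":35,"travel":[0,0,0],"twist":[0,0,0]},{"gripper":35,"travel":[0,0,-20],"twist":[0,0,0]},{"gripper":35,"travel":[0,0,-50],"twist":[0,0,0]},{"gripper":35,"travel":[0,0,-50],"twist":[0,0,0]},{"gripper":35,"travel":[0,0,0],"twist":[0,0,0]}]' 20
python3 - <<'E'
from h import *
o=st(); im,c=snap('wrist','w8');tube(im,c,[10,50,100,150,200,250,300],.0312,(250,400))
E
```

```text
time: 16.73
ee_pos: [0.5313, 0.157, 0.0274]
tcp_rot: [180.0, 0.1, -167.9]
wrist_force: [0.3, 0.1, 1.7]
opening: 0.0107
grasp_force: 59.0
time: 17.6
ee_pos: [0.5325, 0.1574, 0.1515]
tcp_rot: [180.0, 0.5, -167.9]
wrist_force: [-0.3, 0.1, -0.2]
opening: 0.0353
grasp_force: 0.0
t 17.6 p [0.5325 0.1574 0.1515] r [ 179.97    0.5  -167.94] open 0.0353 gf 0.0 wf [-0.3  0.1 -0.2]
 row 10 u 323.0 w 22 [0.4117 0.1312]
 row 50 u 323.5 w 21 [0.4315 0.1357]
 row 100 u 323.5 w 21 [0.4579 0.1413]
 row 150 u 324.0 w 20 [0.486  0.1477]
 row 200 u 323.5 w 19 [0.5161 0.1538]
 row 250 u 323.0 w 18 [0.5485 0.1604]
```

View pics/w8.png

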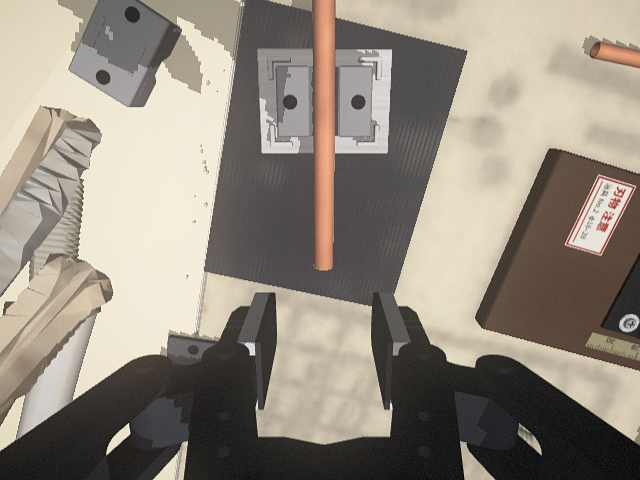

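The tube rests in the groove with its far end at (322,270). Upper jaw holes are at (132,14) and (103,77).

Run:
```python
from h import *
im=cv2.imread('pics/w8.png'); c=bot.calibration('wrist'); o=bot.get_obs()
j=holes(im,c,[(290,102),(358,102)],.0316,10).mean(0)
e=ray(c,323,269,.0312)[:2]; d=np.array([.978,.2096]); n=np.array([-.2096,.978]); print('end along',d@(e-j), 'lat',n@(e-j), n@(np.array([.4579,.1413])-j))
holes(im,c,[(132,14),(103,77)],.024,10)
go2(.4535,.0185,.12,69.2+180)
```

```text
px [289.5 101.8] area 153
  px [357.7 101.7] area 161
 centre [0.4576 0.1413] sep 0.0395 dir 102.2
end along 0.1037231685917405 lat -0.00038670916893901274 -1.787037947746709e-05
  px [131.9  14.2] area 182
  px [102.6  76.9] area 163
 centre [0.4526 0.0187] sep 0.0396 dir -20.8
travel mm [ 105.6 -119.2   28.3] then twist [-0.002  0.005 -0.997] p [0.5317 0.1571 0.1489] [ 179.98    0.31 -167.94]
```

```bash
python3 -m crank '[{"gripper":70,"travel":[35,-40,0],"twist":[0,0,0]},{"gripper":70,"travel":[35,-40,0],"twist":[0,0,0]},{"gripper":70,"travel":[35.6,-39.2,0],"twist":[0,0,0]},{"gripper":70,"travel":[0,0,0],"twist":[-0.002,0.005,-0.166]},{"gripper":70,"travel":[0,0,0],"twist":[0,0,-0.166]},{"gripper":70,"travel":[0,0,0],"twist":[0,0,-0.166]},{"gripper":70,"travel":[0,0,0],"twist":[0,0,-0.166]},{"gripper":70,"travel":[0,0,0],"twist":[0,0,-0.166]},{"gripper":70,"travel":[0,0,0],"twist":[0,0,-0.166]},{"gripper":70,"travel":[0,0,0],"twist":[0,0,0]},{"gripper":70,"travel":[0,0,0],"twist":[0,0,0]}]'
python3 - <<'E'
from h import *
o=st(); im,c=snap('wrist','w9'); go2(.4535,.0186,.02,249.2)
for p in [(.4535,.0186,.024)]: print(proj(c,p))
d=np.array([.935,-.355,0]); t=np.array([-.355,-.935,0])
for s in (-1,1):
  for k in(.035,.049):
    print([proj(c,np.array([.4535,.0186,.012])+s*k*d+q*t).round(0).tolist() for q in(-.011,.011)])
E
```

```text
time: 19.02
ee_pos: [0.4521, 0.0182, 0.1461]
tcp_rot: [179.7, -0.0, -111.1]
wrist_force: [0.0, -0.5, 0.8]
opening: 0.07
grasp_force: 0.0
t 19.025 p [0.4521 0.0182 0.1461] r [ 1.7973e+02 -5.0000e-02 -1.1108e+02] open 0.07 gf 0.0 wf [ 0.  -0.5  0.8]
travel mm [ -0.9  -1.6 126.4] then twist [ 0.004 -0.001 -0.004] p [0.4522 0.0182 0.1464] [ 1.7975e+02 -4.0000e-02 -1.1104e+02]
[321.1917461  228.54539526]
[[373.0, 239.0], [374.0, 207.0]]
[[394.0, 239.0], [395.0, 207.0]]
[[270.0, 240.0], [268.0, 208.0]]
[[249.0, 240.0], [247.0, 208.0]]
```

View pics/w9.png

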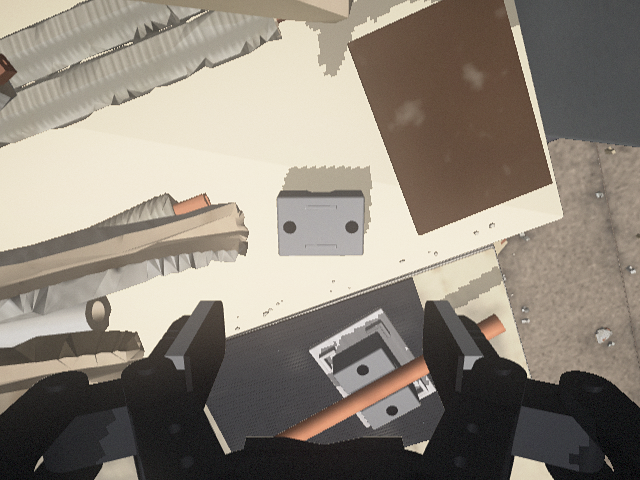

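The jaw has clear room on the right. The pile end at (248,232) is about 19 mm left of it, so I'll go down with a 64 mm opening.

Run:
```python
from h import *
im=cv2.imread('pics/w9.png'); c=bot.calibration('wrist')
j=holes(im,c,[(290,227),(351,227)],.024,10).mean(0); 
go2(*j,.003,249.2)
```

```text
px [289.2 226.9] area 125
  px [351.3 226.7] area 122
 centre [0.4538 0.0174] sep 0.0398 dir 159.2
travel mm [ 1.000e-01 -2.400e+00  1.434e+02] then twist [ 0.004 -0.001 -0.004] p [0.4522 0.0182 0.1464] [ 1.7975e+02 -4.0000e-02 -1.1104e+02]
```

```bash
python3 -m crank '[{"gripper":64,"travel":[0,-1.2,40],"twist":[0.004,0,-0.004]},{"gripper":64,"travel":[0,0,40],"twist":[0,0,0]},{"gripper":64,"travel":[0,0,25],"twist":[0,0,0]},{"gripper":64,"travel":[0,0,0],"twist":[0,0,0]},{"gripper":64,"travel":[0,0,0],"twist":[0,0,0]}]'
python3 - <<'E'
from h import *
o=st(); im,c=snap('wrist','w10'); j=np.array([.4538,.0176]); go2(*j,.003,249.2)
E
```

```text
time: 19.7
ee_pos: [0.4539, 0.0178, 0.043]
tcp_rot: [-179.9, 0.0, -110.7]
wrist_force: [-0.4, 0.1, 0.5]
opening: 0.064
grasp_force: 0.0
t 19.7 p [0.4539 0.0178 0.043 ] r [-1.7991e+02  1.0000e-02 -1.1070e+02] open 0.064 gf 0.0 wf [-0.4  0.1  0.5]
travel mm [ 0.4  0.4 40.3] then twist [-0.002  0.     0.002] p [0.4542 0.0178 0.0433] [-1.7987e+02  2.0000e-02 -1.1068e+02]
```

View pics/w10.png

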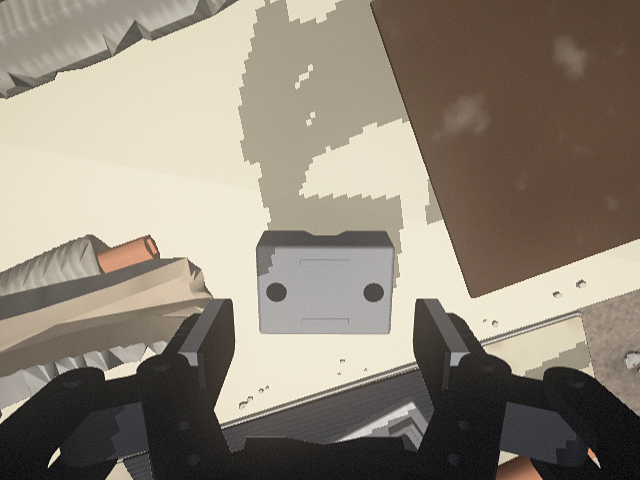

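```bash
python3 -m crank '[{"gripper":62,"travel":[0.4,1,15],"twist":[-0.002,0,0.002]},{"gripper":62,"travel":[0,0,10],"twist":[0,0,0]},{"gripper":62,"travel":[0,0,10],"twist":[0,0,0]},{"gripper":62,"travel":[0,0,5],"twist":[0,0,0]},{"gripper":62,"travel":[0,0,0],"twist":[0,0,0]},{"gripper":62,"travel":[0,0,0],"twist":[0,0,0]}]'
```

```text
time: 20.5
ee_pos: [0.4525, 0.0178, 0.0022]
tcp_rot: [179.9, -0.0, -110.8]
wrist_force: [0.4, 0.2, 0.6]
opening: 0.0618
grasp_force: 0.0
```

No contact. Grip and lift.

```bash
python3 -m crank '[{"gripper":45,"travel":[0,0,0],"twist":[0,0,0]},{"gripper":45,"travel":[0,0,0],"twist":[0,0,0]},{"gripper":45,"travel":[0,0,0],"twist":[0,0,0]},{"gripper":45,"travel":[0,0,0],"twist":[0,0,0]}]' 35
python3 -m crank '[{"gripper":45,"travel":[0,0,-15],"twist":[0,0,0]},{"gripper":45,"travel":[0,0,-40],"twist":[0,0,0]},{"gripper":45,"travel":[0,0,-50],"twist":[0,0,0]},{"gripper":45,"travel":[0,0,0],"twist":[0,0,0.166]},{"gripper":45,"travel":[0,0,0],"twist":[0,0,0.166]},{"gripper":45,"travel":[0,0,0],"twist":[0,0,0.166]},{"gripper":45,"travel":[0,0,0],"twist":[0,0,0.166]},{"gripper":45,"travel":[0,0,0],"twist":[0,0,0.166]},{"gripper":45,"travel":[0,0,0],"twist":[0,0,0.166]},{"gripper":45,"travel":[0,0,0],"twist":[0,0,0]}]'
python3 -c "
from h import *
go2(.4585,.1416,.085,192.1)"
```

```text
time: 21.0
ee_pos: [0.4528, 0.0178, 0.0025]
tcp_rot: [180.0, 0.0, -110.8]
wrist_force: [0.2, 0.5, 5.8]
opening: 0.0555
grasp_force: 38.2
time: 22.25
ee_pos: [0.4524, 0.0178, 0.1075]
tcp_rot: [180.0, -0.1, -167.8]
wrist_force: [0.8, -0.2, -1.2]
opening: 0.0551
grasp_force: 37.6
travel mm [-32.2 119.7  22.5] then twist [ 0.001 -0.001  0.002] p [0.4524 0.0178 0.1075] [ 1.7997e+02 -7.0000e-02 -1.6776e+02]
```

```bash
python3 -m crank '[{"gripper":45,"travel":[-10.7,40,4],"twist":[0,0,0.002]},{"gripper":45,"travel":[-10.7,40,4],"twist":[0,0,0]},{"gripper":45,"travel":[-10.7,39.7,4],"twist":[0,0,0]},{"gripper":45,"travel":[0,0,0],"twist":[0,0,0]},{"gripper":45,"travel":[0,0,0],"twist":[0,0,0]}]'
python3 - <<'E'
from h import *
o=st(); im,c=snap('wrist','w11'); go2(.4585,.1416,.034,192.1)
E
```

```text
time: 22.88
ee_pos: [0.4586, 0.1413, 0.0951]
tcp_rot: [180.0, -0.1, -167.8]
wrist_force: [-0.1, 1.2, -0.6]
opening: 0.0553
grasp_force: 37.7
t 22.875 p [0.4586 0.1413 0.0951] r [ 1.7999e+02 -1.0000e-01 -1.6777e+02] open 0.0553 gf 37.7 wf [-0.1  1.2 -0.6]
travel mm [ 0.   0.6 61.2] then twist [ 0.    -0.001  0.001] p [0.4587 0.141  0.0952] [ 1.7998e+02 -8.0000e-02 -1.6785e+02]
```

View pics/w11.png

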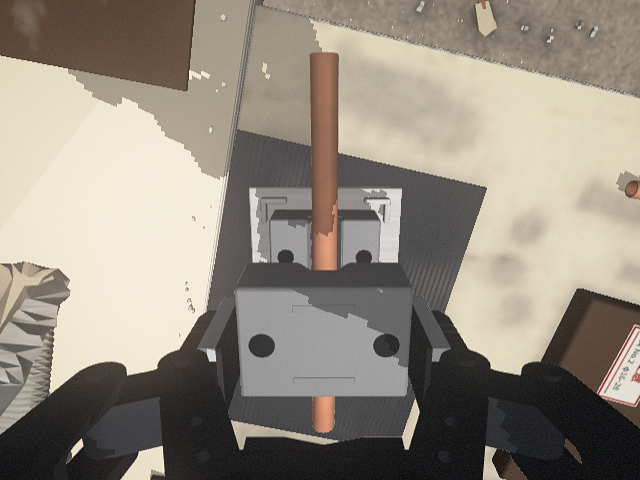

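Run:
```python
from h import *
im=cv2.imread('pics/w11.png'); c=bot.calibration('wrist'); o=bot.get_obs()
l=holes(im,c,[(286,256),(364,256)],.0316,8).mean(0)
u=holes(im,c,[(262,345),(386,345)],o['ee_pos'][2]+.0215,18).mean(0)
tube(im,c,[80,120,160,200,230,250],.0312,(290,360))
d=np.array([.978,.2096]); n=np.array([-.2096,.978]); print('upper-lower along y',d@(u-l)*1e3,'lat',n@(u-l)*1e3)
for q in([.4105,.1311],):print(n@(u-q)*1e3)
```

```text
px [286.5 251. ] area 2
  px [364. 255.] area 1
 centre [0.4563 0.1414] sep 0.0394 dir 99.1
  px [261.3 345.3] area 476
  px [386.1 345.1] area 459
 centre [0.4585 0.141 ] sep 0.0397 dir 102.3
 row 80 u 323.5 w 27 [0.3756 0.123 ]
 row 120 u 324.0 w 26 [0.3927 0.1269]
 row 160 u 324.0 w 26 [0.4107 0.1308]
 row 200 u 324.5 w 25 [0.4297 0.1352]
 row 230 u 324.0 w 24 [0.4447 0.1382]
 row 250 u 324.0 w 24 [0.455  0.1404]
upper-lower along y 2.0434624882552983 lat -0.8161989668186234
-0.3672140927768667
```

Aligned with the tube to within 0.2 mm. Lowering.

```bash
python3 -m crank '[{"gripper":45,"travel":[0,0,25],"twist":[0,-0.001,0]},{"gripper":45,"travel":[0,0,20],"twist":[0,0,0]},{"gripper":45,"travel":[0,0,10],"twist":[0,0,0]},{"gripper":45,"travel":[0,0,4],"twist":[0,0,0]},{"gripper":45,"travel":[0,0,0],"twist":[0,0,0]},{"gripper":45,"travel":[0,0,0],"twist":[0,0,0]}]'
python3 -c "
from h import *
go2(.4585,.1413,.034,192.1)"
```

```text
time: 23.68
ee_pos: [0.4591, 0.1416, 0.0367]
tcp_rot: [180.0, 0.0, -167.9]
wrist_force: [-0.5, 0.5, -1.1]
opening: 0.0551
grasp_force: 37.7
travel mm [ 0.7 -0.2  2.7] then twist [ 0.001  0.001 -0.001] p [0.4591 0.1416 0.0367] [ 1.7996e+02  3.0000e-02 -1.6794e+02]
```

```bash
python3 -m crank '[{"gripper":45,"travel":[0.5,-0.2,1.5],"twist":[0,0,0]},{"gripper":45,"travel":[0,0,1.4],"twist":[0,0,0]},{"gripper":45,"travel":[0,0,0],"twist":[0,0,0]},{"gripper":45,"travel":[0,0,0],"twist":[0,0,0]}]'
```

```text
time: 24.18
ee_pos: [0.4584, 0.1413, 0.0341]
tcp_rot: [180.0, 0.0, -167.9]
wrist_force: [-2.9, -0.8, 8.1]
opening: 0.0552
grasp_force: 38.8
```

```bash
python3 -m crank '[{"gripper":75,"travel":[0,0,0],"twist":[0,0,0]},{"gripper":75,"travel":[0,0,0],"twist":[0,0,0]},{"gripper":75,"travel":[0,0,0],"twist":[0,0,0]},{"gripper":75,"travel":[0,0,0],"twist":[0,0,0]},{"gripper":75,"travel":[0,0,-15],"twist":[0,0,0]},{"gripper":75,"travel":[0,0,-45],"twist":[0,0,0]},{"gripper":60,"travel":[0,0,-50],"twist":[0,0,0]},{"gripper":40,"travel":[0,0,0],"twist":[0,0,-0.156]},{"gripper":40,"travel":[0,0,0],"twist":[0,0,-0.156]},{"gripper":40,"travel":[0,0,0],"twist":[0,0,-0.156]},{"gripper":40,"travel":[0,0,0],"twist":[0,0,-0.156]},{"gripper":40,"travel":[0,0,0],"twist":[0,0,0]}]'
python3 - <<'E'
from h import *
o=st(); im,c=snap('wrist','w12'); go2(.6777,.083,.14,272.6)
print(proj(c,(.4585,.1415,.0556)))
E
```

```text
time: 25.68
ee_pos: [0.4584, 0.1412, 0.144]
tcp_rot: [180.0, 0.0, -132.2]
wrist_force: [-0.4, 0.4, -0.1]
opening: 0.0398
grasp_force: 0.0
t 25.675 p [0.4584 0.1412 0.144 ] r [ 1.7998e+02  4.0000e-02 -1.3225e+02] open 0.0398 gf 0.0 wf [-0.4  0.4 -0.1]
travel mm [-104.8 -201.2    3.8] then twist [ 0.     0.001 -0.785] p [0.4584 0.1412 0.1438] [ 1.7998e+02  3.0000e-02 -1.3238e+02]
[324.08377053 242.93833578]
```

View pics/w12.png

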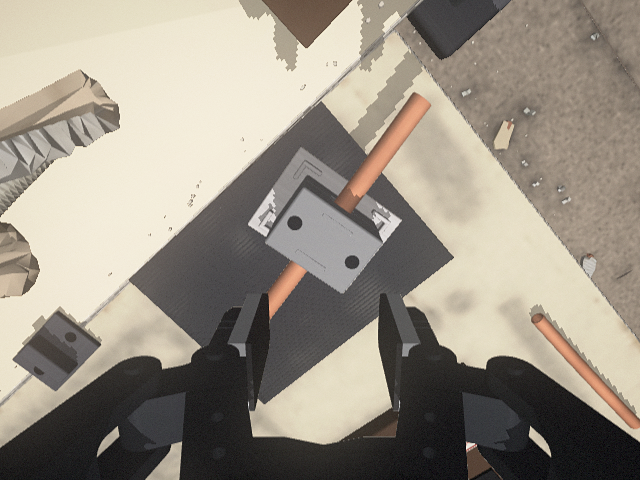

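Upper jaw closed over the tube; its holes are at (295,223) and (352,262). The cover is at (57,352).

```bash
python3 - <<'E'
from h import *
im=cv2.imread('pics/w12.png'); c=bot.calibration('wrist')
holes(im,c,[(295,223),(352,262)],.0556,10)
E
python3 -m crank '[{"gripper":40,"travel":[-26.2,-50.3,1],"twist":[0,0,0]},{"gripper":40,"travel":[-26.2,-50.3,1],"twist":[0,0,0]},{"gripper":40,"travel":[-26.2,-50.3,1],"twist":[0,0,0]},{"gripper":40,"travel":[-26.2,-50.3,1],"twist":[0,0,0]},{"gripper":40,"travel":[0,0,0],"twist":[0,0,-0.157]},{"gripper":40,"travel":[0,0,0],"twist":[0,0,-0.157]},{"gripper":40,"travel":[0,0,0],"twist":[0,0,-0.157]},{"gripper":40,"travel":[0,0,0],"twist":[0,0,-0.157]},{"gripper":40,"travel":[0,0,0],"twist":[0,0,-0.157]},{"gripper":40,"travel":[0,0,0],"twist":[0,0,0]}]'
python3 - <<'E'
from h import *
o=st(); im,c=snap('wrist','w13'); go2(.6777,.083,.08,272.6)
print(proj(c,(.6777,.083,.01)))
E
```

```text
px [294.3 222.6] area 164
  px [351.6 261.9] area 151
 centre [0.4586 0.141 ] sep 0.0399 dir 102.0
time: 26.98
ee_pos: [0.6778, 0.0837, 0.1391]
tcp_rot: [180.0, 0.0, -87.4]
wrist_force: [0.5, 0.0, 0.4]
opening: 0.0396
grasp_force: 0.0
t 26.975 p [0.6778 0.0837 0.1391] r [ 1.7997e+02  3.0000e-02 -8.7430e+01] open 0.0396 gf 0.0 wf [0.5 0.  0.4]
travel mm [ 0.8  0.1 59. ] then twist [ 0.001  0.    -0.002] p [0.6778 0.0838 0.139 ] [ 1.7997e+02  3.0000e-02 -8.7530e+01]
[323.97066463 223.29776371]
```

View pics/w13.png

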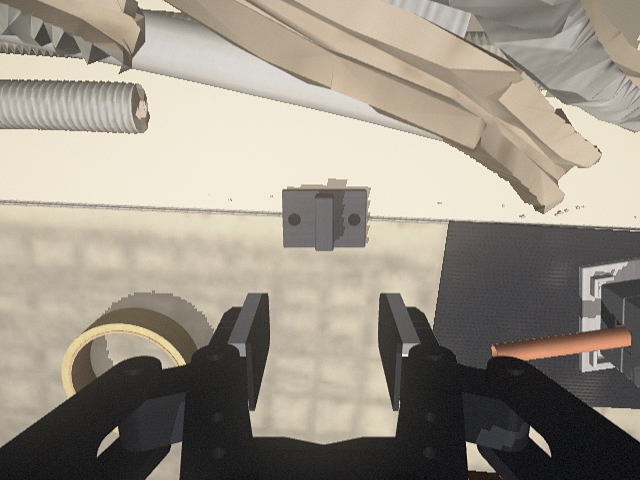

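Dark cover with its rib along y, holes at (294,219) and (353,219). The pile is clear of the finger paths.

Run:
```python
from h import *
im=cv2.imread('pics/w13.png'); c=bot.calibration('wrist')
j=holes(im,c,[(294,219),(353,219)],.005,9).mean(0); go2(*j,.008,272.6)
```

```text
px [294.  219.1] area 112
  px [353.6 219.4] area 113
 centre [0.6779 0.0815] sep 0.0397 dir -177.7
travel mm [  2.3  -0.  131. ] then twist [ 0.001  0.    -0.002] p [0.6778 0.0838 0.139 ] [ 1.7997e+02  3.0000e-02 -8.7530e+01]
```

```bash
python3 -m crank '[{"gripper":40,"travel":[2,0,45],"twist":[0,0,0]},{"gripper":40,"travel":[0,0,45],"twist":[0,0,0]},{"gripper":40,"travel":[0,0,25],"twist":[0,0,0]},{"gripper":40,"travel":[0,0,14],"twist":[0,0,0]},{"gripper":40,"travel":[0,0,0],"twist":[0,0,0]},{"gripper":40,"travel":[0,0,0],"twist":[0,0,0]},{"gripper":4,"travel":[0,0,0],"twist":[0,0,0]},{"gripper":4,"travel":[0,0,0],"twist":[0,0,0]},{"gripper":4,"travel":[0,0,0],"twist":[0,0,0]},{"gripper":4,"travel":[0,0,0],"twist":[0,0,0]}]' 50
python3 -c "
from h import *
st()"
```

```text
time: 28.28
ee_pos: [0.6784, 0.0819, 0.0112]
tcp_rot: [-179.9, 0.0, -87.2]
wrist_force: [-0.2, 0.2, 5.6]
opening: 0.0102
grasp_force: 51.1
t 28.275 p [0.6784 0.0819 0.0112] r [-1.7992e+02  4.0000e-02 -8.7210e+01] open 0.0102 gf 51.1 wf [-0.2  0.2  5.6]
```

```bash
python3 -m crank '[{"gripper":4,"travel":[0,0,-15],"twist":[0,0,0]},{"gripper":4,"travel":[0,0,-40],"twist":[0,0,0]},{"gripper":4,"travel":[0,0,-50],"twist":[0,0,0]},{"gripper":4,"travel":[0,0,-30],"twist":[0,0,0]},{"gripper":4,"travel":[0,0,0],"twist":[0,0,0]}]'
python3 -c "
from h import *
go2(.4585,.141,.14,192.1)"
```

```text
time: 28.9
ee_pos: [0.679, 0.0819, 0.1485]
tcp_rot: [-179.7, 0.0, -87.2]
wrist_force: [-0.6, 0.1, -2.3]
opening: 0.0098
grasp_force: 50.3
travel mm [-69.8 217.4   7.6] then twist [-0.003  0.004  1.408] p [0.679  0.0819 0.1485] [-1.7974e+02  5.0000e-02 -8.7210e+01]
```

```bash
python3 -m crank '[{"gripper":4,"travel":[-17.5,54.3,2],"twist":[0,0,0]},{"gripper":4,"travel":[-17.5,54.3,2],"twist":[0,0,0]},{"gripper":4,"travel":[-17.5,54.3,2],"twist":[0,0,0]},{"gripper":4,"travel":[-17.5,54.3,2],"twist":[0,0,0]},{"gripper":4,"travel":[0,0,0],"twist":[0,0,0.176]},{"gripper":4,"travel":[0,0,0],"twist":[0,0,0.176]},{"gripper":4,"travel":[0,0,0],"twist":[0,0,0.176]},{"gripper":4,"travel":[0,0,0],"twist":[0,0,0.176]},{"gripper":4,"travel":[0,0,0],"twist":[0,0,0.176]},{"gripper":4,"travel":[0,0,0],"twist":[0,0,0.176]},{"gripper":4,"travel":[0,0,0],"twist":[0,0,0.176]},{"gripper":4,"travel":[0,0,0],"twist":[0,0,0.176]}]'
python3 -m crank '[{"gripper":4,"travel":[0,0,0],"twist":[-0.003,0.004,0]},{"gripper":4,"travel":[0,0,0],"twist":[0,0,0]}]'
python3 - <<'E'
from h import *
go2(.4585,.141,.069,192.1); im,c=snap('wrist','w14'); o=bot.get_obs()
cv2.imwrite('pics/w14.png',im); z=o['ee_pos'][2]-.0112+.005
for s in(-1,1):
  print(proj(c,np.array([.4585,.141,.0556])+s*.02*np.array([-.21,.978,0])),proj(c,np.array([*o['ee_pos'][:2],z])+s*.02*np.array([-.21,.978,0])))
E
```

```text
time: 30.4
ee_pos: [0.4568, 0.1409, 0.1357]
tcp_rot: [180.0, -0.1, -168.2]
wrist_force: [0.4, -0.1, -1.4]
opening: 0.0101
grasp_force: 50.4
time: 30.65
ee_pos: [0.4572, 0.141, 0.1364]
tcp_rot: [179.8, -0.3, -167.7]
wrist_force: [0.5, -0.5, -1.6]
opening: 0.0108
grasp_force: 50.3
travel mm [-1.6 -0.5 67.4] then twist [ 0.004 -0.006  0.004] p [0.4572 0.141  0.1364] [ 179.79   -0.32 -167.66]
[286.26982562 249.44641986] [270.81851281 307.48241329]
[359.07454146 249.69365121] [376.03966524 307.78240269]
```

View pics/w14.png

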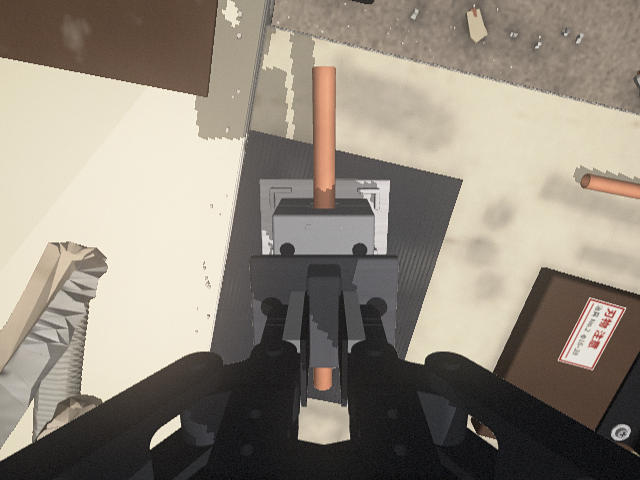

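Cover holes at (271,306) and (377,306) match the prediction within 1 mm, and so do the upper jaw's at (287,249) and (360,249). Lowering.

```bash
python3 -m crank '[{"gripper":4,"travel":[-1.6,-0.5,10],"twist":[0.004,-0.006,0.004]},{"gripper":4,"travel":[0,0,25],"twist":[0,0,0]},{"gripper":4,"travel":[0,0,18],"twist":[0,0,0]},{"gripper":4,"travel":[0,0,8],"twist":[0,0,0]},{"gripper":4,"travel":[0,0,4],"twist":[0,0,0]},{"gripper":4,"travel":[0,0,0],"twist":[0,0,0]},{"gripper":4,"travel":[0,0,0],"twist":[0,0,0]}]'
python3 -c "
from h import *
go2(.4585,.141,.067,192.1)"
```

```text
time: 31.58
ee_pos: [0.4596, 0.1411, 0.0727]
tcp_rot: [-180.0, 0.1, -168.1]
wrist_force: [0.1, -0.5, -1.5]
opening: 0.0098
grasp_force: 50.3
travel mm [1.1 0.2 5.7] then twist [-0.     0.002 -0.004] p [0.4596 0.1411 0.0727] [-1.7998e+02  1.4000e-01 -1.6811e+02]
```

```bash
python3 -m crank '[{"gripper":4,"travel":[0.8,0.2,3],"twist":[0,0.002,0]},{"gripper":4,"travel":[0,0,2],"twist":[0,0,0]},{"gripper":4,"travel":[0,0,0.8],"twist":[0,0,0]},{"gripper":4,"travel":[0,0,0],"twist":[0,0,0]},{"gripper":4,"travel":[0,0,0],"twist":[0,0,0]}]'
```

```text
time: 32.2
ee_pos: [0.4585, 0.141, 0.0667]
tcp_rot: [-180.0, -0.0, -168.1]
wrist_force: [-2.6, -1.5, 5.8]
opening: 0.0102
grasp_force: 51.2
```

In contact with 6 N. Release and rise.

```bash
python3 -m crank '[{"gripper":14,"travel":[0,0,0],"twist":[0,0,0]},{"gripper":30,"travel":[0,0,0],"twist":[0,0,0]},{"gripper":35,"travel":[0,0,0],"twist":[0,0,0]},{"gripper":35,"travel":[0,0,-10],"twist":[0,0,0]},{"gripper":35,"travel":[0,0,-40],"twist":[0,0,0]},{"gripper":35,"travel":[-40,0,-40],"twist":[0,0,0]},{"gripper":35,"travel":[0,0,0],"twist":[0,0,0]},{"gripper":35,"travel":[0,0,0],"twist":[0,0,0]}]' 20
python3 - <<'E'
from h import *
st(); im,c=snap('wrist'); cv2.imwrite('pics/w15.png',im[0:400,130:510])
print(proj(c,(.4585,.141,.0606)))
for s in(-1,1): print(proj(c,np.array([.4585,.141,.0606])+s*.02*np.array([-.21,.978,0]))-[130,0])
E
```

```text
time: 33.2
ee_pos: [0.4972, 0.1492, 0.1559]
tcp_rot: [-180.0, -0.1, -168.1]
wrist_force: [0.0, -0.2, 0.5]
opening: 0.0351
grasp_force: 0.0
t 33.2 p [0.4972 0.1492 0.1559] r [-1.7997e+02 -8.0000e-02 -1.6811e+02] open 0.0351 gf 0.0 wf [ 0.  -0.2  0.5]
[323.75376596 170.85930974]
[157.70482788 170.97382412]
[229.8156378  170.74475428]
```

View pics/w15.png

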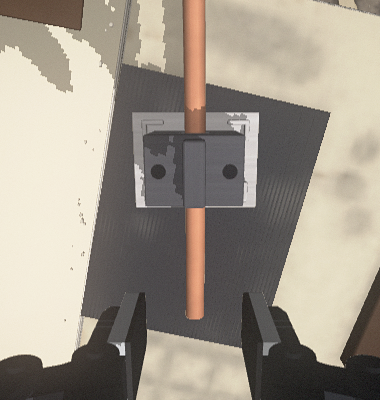

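The cover lies squarely on the jaw: its holes at crop (158,171) and (230,171) are exactly as predicted, and the gripper is clear.

```bash
python3 -c "
from h import *
print(bot.job_done())"
```

```text
the job is handed in; nothing more can be done
None
```

The pipe clamp is laid up on its base in the required order, the last wrist picture shows it square with the gripper clear, and the job was handed in at about 33 s; no verdict was returned.

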